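Slide the pump bottle home into the syrup station

ROBOT

A 6-joint arm with a two-finger parallel gripper is mounted at the origin on the work surface. World frame = base frame: x ahead of the robot, y to its left, z up, the work surface at z = 0. Lengths are in m, angles in rad, forces in N, time in s.
With the tool pointing down it reaches from about 0.375 to 0.9 m from the base axis. Payload 3.1 kg.
Tool frame: the origin (TCP) lies at the very end of the fingers, on their centre line; the grasp point (between the pads) lies 19 mm behind it; z points along the fingers, y is the direction in which the jaws open and shut (so a half turn about z gives the same grasp; the last joint's range is limited). The gripper opens to 85 mm and grips with 20 to 120 N. Pads are 22 mm wide; open, the fingers measure 114 mm over their backs; the gripper's body (76 mm by 85 mm) begins 54 mm behind the grasp point. The pads swing forward as they close: fully open they stand 13 mm farther back than shut.
Start: joints at [-1.401, 0.527, 1.433, -0, 1.181, -0.178], TCP at [0.213, -0.588, 0.231] pointing down, gripper open.
Joint ranges: [-3.08, 3.08], [-0.75, 2.2], [0.22, 2.44], [-1.43, 4.57], [0, 2.65], [-2.85, 2.85]. Speed limits (rad/s): [2.79, 2.79, 3.14, 3.14, 3.14, 3.14].

INTERFACE

Orientations are given as a unit quaternion [x, y, z, w].
In Python, from station import manip gives the robot as it stands. The module is installed in compiled form; this text tells all that it offers.
- The arm moves only by the tool send_rows, never from a script. Its argument "commands" is a list of rows, each an object with "delta_pos": the shift along the world's x, y, z in cm, a list of three; "yaw": the turn about the world's z in rad. A call has 1 to 10 rows; each row shifts and turns the pose as measured when the row begins; what a row does not reach is not made up. A row lasts 1/8 s, in which the tool goes at most 62.5 mm and 10.7 degrees, less where a joint would pass 70% of its speed; a pose out of reach is approached as far as the arm can. A call is refused whole if a number of a shift passes 6.25 or a number of a turn 0.188, either way. A call with a gripper value outside its range is refused whole. "grip" is the closure, from -1 (fully open) to 1 (shut), set as the call begins (left out, the last holds). The fingers move at their own pace and stop on an object; "force" is the grip in N (left out, the last holds). Time passes only in rows, so rows that do not move let the fingers close. It gives the time, the measured TCP pose, the force and the opening at its end, in the units of the state.
- manip.sense(): the state, without advancing time (a new reading comes with each control period).
- manip.snapshot(name): name is "side" or "top" or "wrist"; returns the picture (400x640x3 uint8, blue, green, red); there is no depth.
- manip.get_calibration(name): a dict with "fx", "fy", "cx", "cy" (pixels), "world_to_cam" (4x4, takes a point from world to camera coordinates); the wrist camera has in their place "mount" (4x4, takes a point from camera to tool coordinates, whose origin is the TCP and whose axes are the flange's). Camera axes: x right, y down, z forward; pixel columns grow to the right and rows downward; lengths in m; the calibration is good to about 2 mm. A picture is of the moment at which its call begins: read the wrist's pose just before it. get_calibration takes no time and is no camera call.
- manip.sign_off(): hands the job in, once; it reports no verdict.
The state is a dict: "t": time; "q": joint angles; "qd": joint speeds; "tau": joint torques, N m; "tcp_pos": TCP position; "tool_rot": TCP orientation; "force": force on the tool from outside, world axes, zero at the start; "ft_torque": the same for the moment, N m; "finger_gap": opening from 0.0 (shut) to 1.0 (fully open).
Only numpy, scipy, OpenCV 4.12 (cv2) and the standard library are available. Lean on these libraries where they do the work, as an engineer would, in place of code of your own. Each camera call takes 0.05 s, during which the arm holds its last target. There are 200 camera calls.

TASK

Push the tall pump bottle across the counter into the empty bay of the syrup station until it stands against the station's back board. Push it low on its body so that it slides upright without tipping; do not grip or lift it, and leave the other things where they stand.

Things in the scene. Friction and masses are not known exactly. Their poses are not given: they have to be found in the camera images.
- bottle: tall slim amber bottle with a black pump, loose on the open counter. Round, 60 mm in diameter up to 180 mm, then narrowing to a 24 mm neck; pump top at 295 mm, its small spout reaches 35 mm from the axis at 275-293 mm high. 0.4 to 0.75 kg; pushed above about 40 mm it may tip. Origin: centre of its underside; z up its axis; its yaw does not matter
- station: fixed steel station: back board 294 mm long, 94 high, and four fins 45 mm deep, 5 thick, 35 high, making three 90 mm wide bays; the counter is their floor. Axes: x level, into the bays, square to the board; y along it; z up. Origin: on the counter in the middle bay, 30 mm before the board's face (a 60 mm bottle touching it has its axis at x = 0). Bay centres y = -95, 0, 95 mm; fins start at x = -12 mm
- place: paper-thin dark round mark, 54 mm in diameter, on the counter in the empty bay (no step to slide over), midway across the bay. Origin: its centre, 34 mm before the board's face, so a bottle touching the board has its axis 4 mm past it; axes parallel to the station's
- short_bottle: bystander: a short amber bottle, 60 mm in diameter, 170 mm tall, loose in one of the other two bays. Origin: centre of its underside
- shaker: bystander: a steel powder shaker, 62 mm in diameter (66 mm at its lid), 120 mm tall, loose in one of the other two bays. Origin: centre of its underside
- carton: bystander: a small closed cardboard carton, 80 x 120 mm and 60 mm high, loose on the counter beyond the bottle as seen from the robot. Origin: centre of its underside; its 120 mm side runs along its y

How it is judged:
At the end, for the whole second after the job is handed in: The tall bottle stands upright (within 3 degrees) and still on the counter in the empty bay, against the back board (gap under 6 mm) and within 24 mm of the mark's centre (x of bottle in the frame of station above -0.006 m and horizontal distance between bottle and place below 0.024 m and angle between bottle's own z axis and vertical below 0.05 rad and height (world z) of bottle below 0.004 m and linear speed of bottle below 0.01 m/s); the robot touches nothing.
It fails at once if the tall bottle is tilted by more than 10 degrees (angle between bottle's own z axis and vertical above 0.175 rad).
It fails at once if the tall bottle is lifted off the counter (height (world z) of bottle above 0.01 m).
It fails at once if the tall bottle is touched by the fingers more than about 100 mm above the counter (contact force between the fingers and bottle above 0.5 N and height (world z) of the grasp point above 0.115 m).
It fails at once if the tall bottle is taken between the fingers (horizontal distance between the grasp point and bottle below 0.018 m and height (world z) of the grasp point below 0.29 m).
It fails at once if the short bottle, the shaker or the carton is moved by more than 15 mm (distance of any of short_bottle, shaker, carton from where it was at the start of the episode above 0.015 m).
It also fails if it takes over 64 s, if anything falls off the work surface, if the arm or the gripper's body presses on something with over 40 N, if the wrist force passes 120 N, or if a joint passes its speed limit or range.

## Working session

There is one attempt and no reset: what is moved stays moved. The work goes in short steps, Python scripts to look and compute and a tool call to move; the robot and the scene stay as the last step left them, time stands still between calls to the robot, and variables do not carry over. Pictures are saved under pics/ and viewed, about 8 in all and at most 12, crops included, and the job is handed in when it is done.

Besides the shell and the picture viewer there is one more tool, called by a JSON object that holds its "fn" and its "kwargs". send_rows: Moves the arm, as the interface text tells. Its arguments: {"type":"object","properties":{"commands":{"type":"array","items":{"type":"object","properties":{"delta_pos":{"type":"array","items":{"type":"number"}},"yaw":{"type":"number"}}}},"grip":{"type":"number"},"force":{"type":"number"}},"required":["commands"]}

```bash
mkdir -p pics
python3 - <<'E'
from station import manip
import cv2
s=manip.sense();print(s['t'],s['tcp_pos'],s['tool_rot'],s['force'],s['finger_gap'])
for n in('top','side'):
    cv2.imwrite(f'pics/{n}1.png',manip.snapshot(n)); print(n,manip.get_calibration(n))
E
```

```text
0.0 [ 0.2129177  -0.58685222  0.23035   ] [ 9.84917952e-01  1.73018708e-01 -6.53447736e-06 -1.07476525e-03] [ 0.00940294 -0.25803347 -0.05122886] 1.004815312414337
top {'fx': 452.13510921267795, 'fy': 452.13510921267795, 'cx': 332.5904334352884, 'cy': 198.496039460266, 'world_to_cam': array([[ 0.02934019, -0.9993245 , -0.02212927, -0.01840513],
       [-0.99119584, -0.02622765, -0.12978025,  0.60410779],
       [ 0.12911218,  0.02574222, -0.99129581,  0.86520311],
       [ 0.        ,  0.        ,  0.        ,  1.        ]])}
side {'fx': 446.9141142041003, 'fy': 446.9141142041003, 'cx': 319.73536037423673, 'cy': 194.51408848199816, 'world_to_cam': array([[ 0.87224752, -0.48901902,  0.00668275, -0.53915117],
       [-0.31423801, -0.57086208, -0.75853211,  0.22404162],
       [ 0.37475156,  0.65952778, -0.6516014 ,  0.52158107],
       [ 0.        ,  0.        ,  0.        ,  1.        ]])}
```

View pics/top1.png

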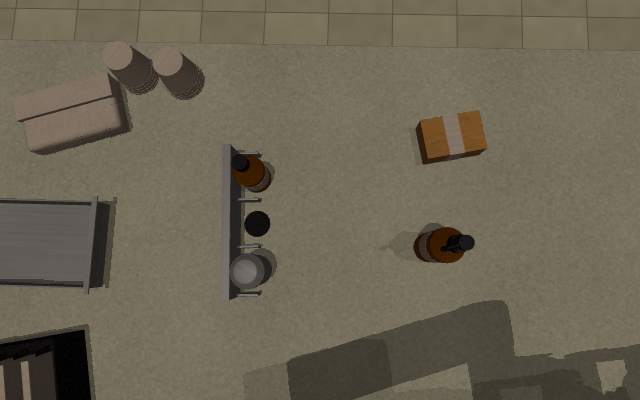

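View pics/side1.png

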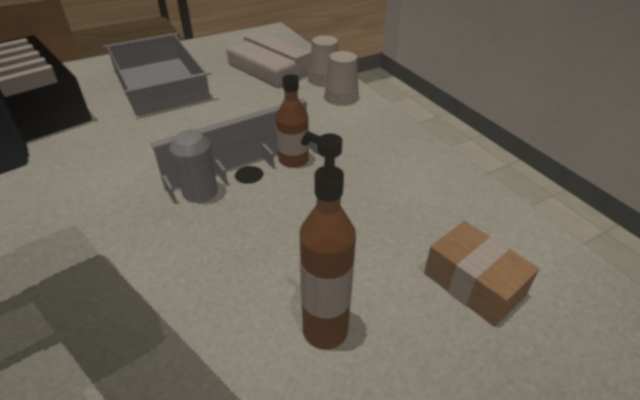

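The top view shows the mark in the middle bay at about (257,224), with the bays opening to the image right (-y). The bottle base is near (430,245) and the carton near (452,137). I'll enlarge the top view to read pixels more closely.

Run:
```python
import cv2,numpy as np
a=cv2.imread('pics/top1.png');b=cv2.imread('pics/side1.png')
c=lambda i,x,y,w,h:cv2.resize(i[y:y+h,x:x+w],None,fx=4,fy=4,interpolation=cv2.INTER_CUBIC)
# 4x: left station (210..310,140..310)?, bottle
L=cv2.resize(a[140:305,210:300],None,fx=3.5,fy=3.5,interpolation=cv2.INTER_CUBIC)
R=cv2.resize(a[200:275,390:490],None,fx=3.5,fy=3.5,interpolation=cv2.INTER_CUBIC)
S=cv2.resize(b[290:360,280:380],None,fx=3.5,fy=3.5,interpolation=cv2.INTER_CUBIC)
o=np.zeros((590,680,3),np.uint8);o[:L.shape[0],:L.shape[1]]=L;o[:R.shape[0],325:325+R.shape[1]]=R;o[290:290+S.shape[0],325:325+S.shape[1]]=S
cv2.imwrite('pics/c1.png',np.clip(o*1.6,0,255).astype(np.uint8))
```

```text
(no output)
```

View pics/c1.png

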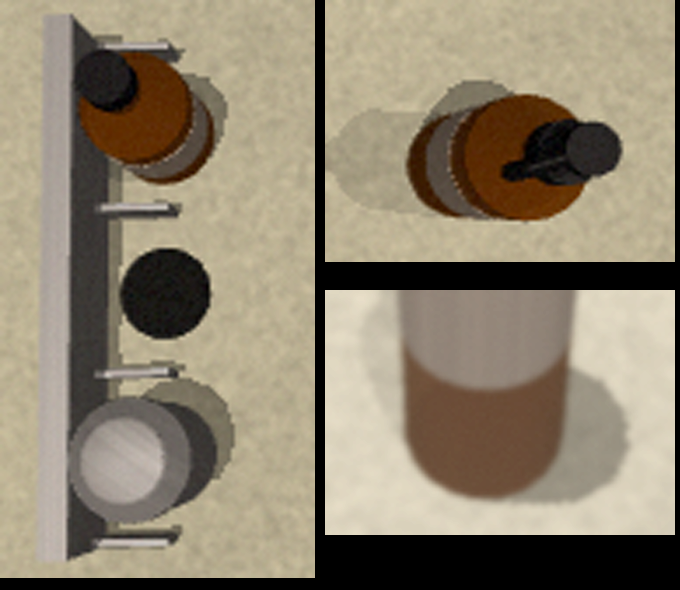

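The mark is at (257.3,223.9). The board's front top edge runs from (230.9,144.3) to (229.1,300). In the top view the bottle base's leftmost point is at (413.7,247); in the side view its lowest point is at (326,349.4).

```bash
cat > h.py <<'E'
from station import manip
import numpy as np
from scipy.optimize import least_squares
def proj(n,P):
    c=manip.get_calibration(n);p=np.atleast_2d(P)@c['world_to_cam'][:3,:3].T+c['world_to_cam'][:3,3]
    return np.c_[c['fx']*p[:,0]/p[:,2]+c['cx'],c['fy']*p[:,1]/p[:,2]+c['cy']]
def back(n,uv,z=0.):
    return least_squares(lambda q:(proj(n,[q[0],q[1],z])[0]-uv),[.5,0.]).x
A=np.linspace(0,2*np.pi,180)
def circ(xy,r,z): return np.c_[xy[0]+r*np.cos(A),xy[1]+r*np.sin(A),0*A+z]
E
python3 - <<'E'
from h import *
m=back('top',[257.3,223.9]);a=back('top',[230.9,144.3],.094);b=back('top',[229.1,300],.094)
print('mark',m,back('side',[249.5,174.5]),'edge',a,b,np.linalg.norm(a-b))
d=(a-b)/np.linalg.norm(a-b);n=np.array([-d[1],d[0]]);print('into',n,'ang',np.degrees(np.arctan2(n[1],n[0])),'mark->board',(a-m)@n,'y',((a+b)/2-m)@d)
def f(q):
    t=proj('top',circ(q,.03,0));s=proj('side',circ(q,.03,0))
    return [t[:,0].min()-413.7,s[:,1].max()-349.4,s[:,0].mean()-325.5]
r=least_squares(f,[.5,-.2]);B=r.x;print('bottle',B,r.fun)
for uv in[(431,161),(486,152)]:print('carton corner',back('top',uv,0.0),back('top',uv,.06))
g=m-B;print('path',g,np.linalg.norm(g),np.degrees(np.arctan2(g[1],g[0])))
E
```

```text
mark [0.55207475 0.15450447] [0.55412084 0.15253857] edge [0.69685328 0.19509421] [0.40462337 0.18124463] 0.2925579150438876
into [-0.04733961  0.99887885] ang 92.71337420511473 mark->board 0.03369046862637339 y 0.0002587611436097809
bottle [ 0.51557311 -0.19851976] [-0.60785698  0.35275186  0.19080365]
carton corner [ 0.69434317 -0.20485194] [ 0.68108701 -0.19330735]
carton corner [ 0.71644255 -0.31975712] [ 0.70176926 -0.30084419]
path [0.03650164 0.35302423] 0.35490629122990186 84.09676736783987
```

Bottle and mark positions are good to a few mm. The gripper body overhangs its tool axis by about 40 mm, so with closed fingers it would hit the bottle high up. I'll push with the back of one fully open finger, which is 57 mm off axis. First I'll check the wrist camera mount and the finger profile.

Run:
```python
from h import *
import cv2
np.set_printoptions(precision=3,suppress=True)
cv2.imwrite('pics/w1.png',manip.snapshot('wrist'));print(manip.get_calibration('wrist'))
```

```text
{'fx': 357.3907983025308, 'fy': 357.3907983025308, 'cx': 321.5477680403694, 'cy': 202.9218731784532, 'mount': array([[-0.   , -0.956, -0.295,  0.076],
       [ 1.   , -0.   ,  0.   ,  0.   ],
       [-0.   , -0.295,  0.956, -0.141],
       [ 0.   ,  0.   ,  0.   ,  1.   ]])}
```

View pics/w1.png

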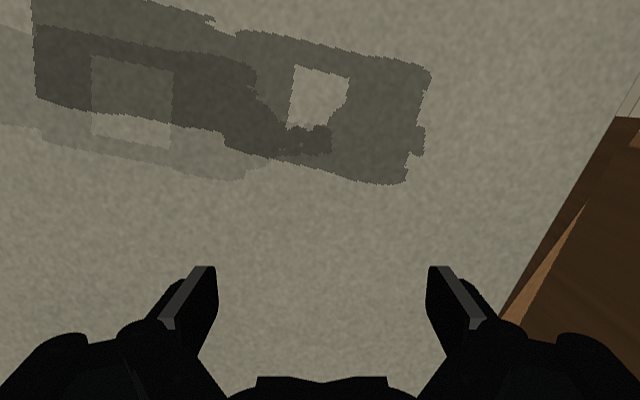

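{"fn": "send_rows", "kwargs": {"commands": [{"delta_pos":[3.5,2,0],"yaw":0.18},{"delta_pos":[3.5,2,0],"yaw":0.18},{"delta_pos":[3.5,2,0],"yaw":0.18},{"delta_pos":[3.5,2,0],"yaw":0.18},{"delta_pos":[3.5,2,0],"yaw":0.18},{"delta_pos":[3.5,2,0],"yaw":0.18},{"delta_pos":[3.5,2,0],"yaw":0.18}], "grip": -1}}

```text
t: 1.02
tcp_pos: [0.4611, -0.4435, 0.2277]
tool_rot: [0.681, 0.732, -0.001, -0.003]
force: [-0.1, -0.3, 0.4]
finger_gap: 1.001
```

The wrist view shows the finger tips at about (215,267) and (430,267). Wider knuckles sit above them, with outer edges near (0,385) and (640,385). With the fingers open, the tips stand about 13 mm above the TCP. I'll turn the jaw axis to the push direction and approach behind the bottle.

```bash
python3 -c "
from station import manip
print(manip.sense()['q'])"
```

```text
[-0.93904444  0.55356474  1.39333904 -0.00291663  1.19930169 -1.00949092]
```

{"fn": "send_rows", "kwargs": {"commands": [{"delta_pos":[0.5,1.3,0],"yaw":0.18},{"delta_pos":[0.5,1.3,-1],"yaw":0.18},{"delta_pos":[0.5,1.3,-3],"yaw":0.18},{"delta_pos":[0.5,1.3,-3],"yaw":0.18},{"delta_pos":[0.5,1.3,-3],"yaw":0.18},{"delta_pos":[0.5,1.3,-3],"yaw":0.18},{"delta_pos":[0.5,1.3,-3],"yaw":0.18},{"delta_pos":[0.5,1.3,-3],"yaw":0.14},{"delta_pos":[0,0,-1],"yaw":0}]}}

```text
t: 2.15
tcp_pos: [0.5051, -0.3332, 0.021]
tool_rot: [0.024, 1.0, -0.0, -0.0]
force: [-0.4, -0.9, -1.0]
finger_gap: 0.995
```

Run:
```python
from h import *
import cv2
s=manip.sense();x,y=s['tool_rot'][:2];print(s['tcp_pos'],'tool y deg',np.degrees(2*np.arctan2(y,x))-90,s['q'])
a=manip.snapshot('side');cv2.imwrite('pics/side2.png',cv2.resize(a[100:400,80:440],None,fx=2,fy=2))
```

```text
[ 0.50513509 -0.3331585   0.0210392 ] tool y deg 87.2421762839353 [-7.67169693e-01  7.94679552e-01  1.61912148e+00 -1.10889023e-03
  7.28176308e-01 -2.28900511e+00]
```

View pics/side2.png

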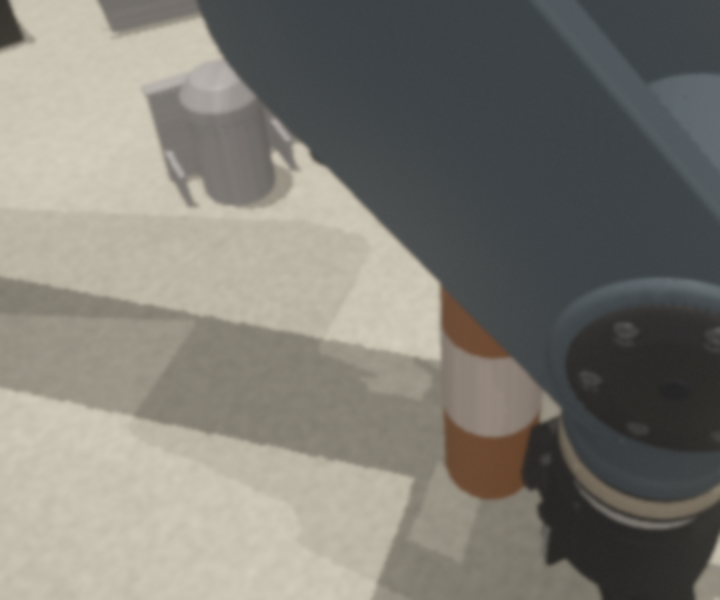

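The forearm covers most of the side view. The bottle stands upright around (490,490) in the crop, with the gripper to its right. Next I align, lower (the open tips sit 13 mm above the TCP), and close the distance slowly.

{"fn": "send_rows", "kwargs": {"commands": [{"delta_pos":[-0.3,0,-1.2],"yaw":-0.05},{"delta_pos":[0,0,-0.8],"yaw":0},{"delta_pos":[0,0,-0.5],"yaw":0},{"delta_pos":[0,0,0],"yaw":0}]}}

```text
t: 2.7
tcp_pos: [0.504, -0.3382, -0.0022]
tool_rot: [0.053, 0.999, -0.003, 0.002]
force: [-0.0, -0.2, -0.2]
finger_gap: 0.999
```

```bash
cat > st.py <<'E'
from h import *
import cv2,sys
s=manip.sense();x,y=s['tool_rot'][:2];print(s['t'],s['tcp_pos'].round(4),'tool y deg',round(np.degrees(2*np.arctan2(y,x))-90,2),s['force'].round(2),s['ft_torque'].round(2))
cv2.imwrite(sys.argv[1],manip.snapshot('top'))
E
python3 st.py pics/top2.png
python3 - <<'E'
import cv2
a=cv2.imread('pics/top2.png');cv2.imwrite('pics/top2c.png',cv2.resize(a[180:370,380:580],None,fx=3,fy=3,interpolation=cv2.INTER_CUBIC))
E
```

```text
2.7 [ 0.504  -0.3382 -0.0022] tool y deg 83.92 [-0.05 -0.23 -0.23] [ 0.06 -0.04  0.03]
```

View pics/top2c.png

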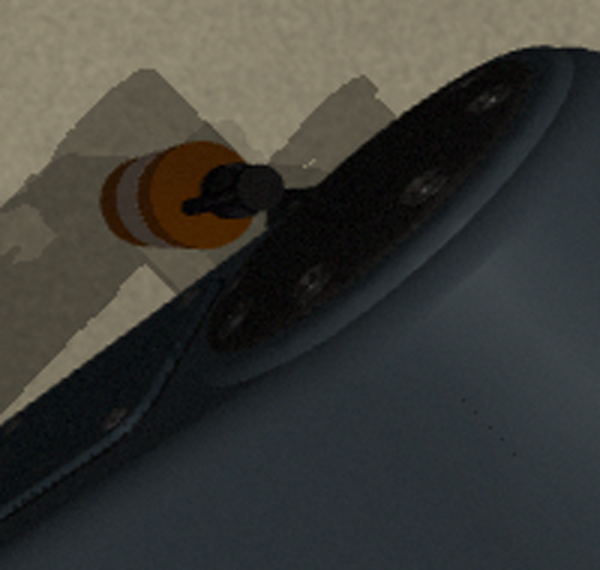

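The top view shows a wrist housing, with its cap centred around (510,247), very near the pump in the image. I'll triangulate it from both views.

Run:
```python
from h import *
# cap centre: top now (510,247); side when tcp was (+.001,+.005,+.023)
f=lambda p:np.r_[proj('top',p)[0]-[510,247],proj('side',p+[.001,.005,.023])[0]-[417,287]]
r=least_squares(f,[.5,-.3,.3]);print(r.x,r.fun)
for n in('top','side'):
    M=manip.get_calibration(n)['world_to_cam'];print(n,-M[:3,:3].T@M[:3,3])
for z in(.2,.3,.4,.5):print(z,proj('top',[.504,-.338,z]),proj('side',[.505,-.333,z+.023]))
for z in(.3,.35,.4,.45,.5):
  for uv in [(491,240),(461,255),(440,282)]: print(z,uv,back('top',uv,z).round(3),end=' ')
  print()
```

```text
[ 0.53280423 -0.31331489  0.17588165] [  6.93796328 -11.57533132  -6.93792702   1.16143875]
top [ 0.48762088 -0.02482062  0.93566618]
side [ 0.34521235 -0.47975552  0.51340873]
0.2 [[538.69917841 253.16237382]] [[404.57962133 306.01089124]]
0.3 [[569.82921096 252.44340588]] [[425.33588324 211.13781938]]
0.4 [[612.71381602 251.4529586 ]] [[458.63948737  58.91314414]]
0.5 [[675.56021827 250.00148088]] [[ 520.79647308 -225.19505402]]
0.3 (491, 240) [ 0.518 -0.23 ] 0.3 (461, 255) [ 0.496 -0.189] 0.3 (440, 282) [ 0.458 -0.16 ] 
0.35 (491, 240) [ 0.516 -0.214] 0.35 (461, 255) [ 0.495 -0.176] 0.35 (440, 282) [ 0.461 -0.149] 
0.4 (491, 240) [ 0.513 -0.198] 0.4 (461, 255) [ 0.495 -0.163] 0.4 (440, 282) [ 0.463 -0.138] 
0.45 (491, 240) [ 0.511 -0.182] 0.45 (461, 255) [ 0.494 -0.15 ] 0.45 (440, 282) [ 0.465 -0.128] 
0.5 (491, 240) [ 0.508 -0.166] 0.5 (461, 255) [ 0.493 -0.137] 0.5 (440, 282) [ 0.468 -0.117]
```

Run:
```python
from h import *
import cv2
o=np.vstack([cv2.imread('pics/top2.png'),manip.snapshot('side')])
cv2.imwrite('pics/both2.png',np.clip(cv2.resize(o,None,fx=.75,fy=.75,interpolation=cv2.INTER_AREA)*1.8,0,255).astype(np.uint8))
```

```text
(no output)
```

View pics/both2.png

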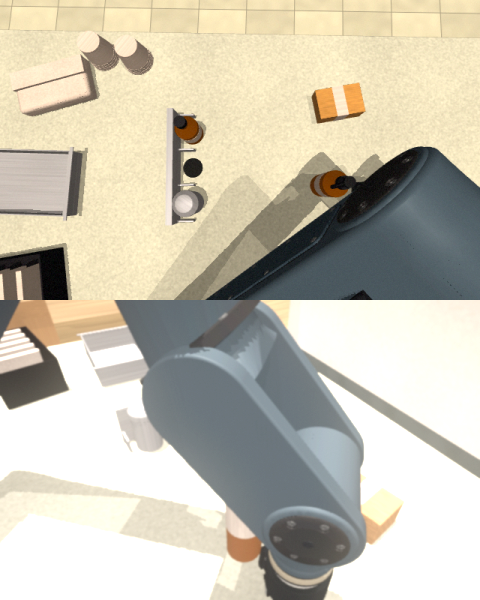

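The top half shows the bottle near (332,183) and the station at (180,165). The bottom half shows a fork-type wrist above the gripper, next to the bottle. Clearance at pump height is uncertain, so I'll move in small steps and track the base and shoulder separately to catch any tilt.

{"fn": "send_rows", "kwargs": {"commands": [{"delta_pos":[-0.2,0,-0.7],"yaw":0},{"delta_pos":[0,0.7,-0.3],"yaw":0},{"delta_pos":[0,0.7,0],"yaw":0},{"delta_pos":[0,0.7,0],"yaw":0},{"delta_pos":[0,0,0],"yaw":0}]}}

```text
t: 3.42
tcp_pos: [0.5022, -0.3152, -0.0119]
tool_rot: [0.053, 0.999, -0.003, 0.003]
force: [0.3, 0.8, -0.4]
finger_gap: 0.996
```

```bash
cat > tr.py <<'E'
# bottle in top view: base left edge / shoulder left edge columns from a row profile
from h import *
import cv2,sys
s=manip.sense();x,y=s['tool_rot'][:2]
print(round(s['t'],2),s['tcp_pos'].round(4),'ydeg',round(np.degrees(2*np.arctan2(y,x))-90,2),s['force'].round(2))
a=manip.snapshot('top');cv2.imwrite(sys.argv[1],a)
h=cv2.cvtColor(a,cv2.COLOR_BGR2HSV);m=((h[...,1]>150)&(h[...,0]<20)).astype(np.uint8)
m[:190]=0;m[:,:265]*=(np.arange(400)>208)[:,None]&(np.arange(400)<246)[:,None]
n,l,st,c=cv2.connectedComponentsWithStats(m)
for i in range(1,n):
    if st[i,4]>25:print('amber blob x,y,w,h,area',st[i],'c',c[i].round(1))
E
python3 - <<'E'
import cv2,numpy as np
for f in('top1','top2'):
    a=cv2.imread(f'pics/{f}.png');print(a[246,408:450:2].tolist())
E
python3 tr.py pics/t3.png
```

```text
[[81, 99, 106], [83, 101, 106], [81, 98, 103], [0, 17, 38], [0, 15, 35], [2, 18, 36], [39, 46, 52], [39, 46, 51], [39, 44, 52], [4, 25, 42], [1, 15, 36], [1, 27, 54], [0, 25, 56], [0, 23, 57], [1, 26, 58], [3, 27, 57], [1, 29, 58], [0, 8, 29], [5, 1, 3], [0, 1, 0], [5, 6, 8]]
[[61, 73, 76], [61, 74, 78], [60, 73, 76], [6, 21, 44], [8, 23, 45], [13, 26, 46], [41, 50, 57], [44, 49, 58], [44, 50, 60], [6, 24, 45], [7, 22, 45], [3, 33, 66], [1, 33, 67], [7, 34, 68], [1, 34, 68], [1, 32, 66], [0, 31, 66], [1, 19, 39], [9, 4, 6], [7, 4, 6], [9, 9, 8]]
3.42 [ 0.5022 -0.3152 -0.0119] ydeg 83.96 [ 0.25  0.84 -0.36]
amber blob x,y,w,h,area [426 227  35  35 645] c [439.1 241.9]
amber blob x,y,w,h,area [414 233  15  29 129] c [418.2 248.4]
```

{"fn": "send_rows", "kwargs": {"commands": [{"delta_pos":[0.05,0.6,0.2],"yaw":0},{"delta_pos":[0.05,0.5,0],"yaw":0},{"delta_pos":[0,0,0],"yaw":0}]}}

```text
t: 3.85
tcp_pos: [0.5038, -0.3043, -0.0094]
tool_rot: [0.053, 0.999, -0.004, 0.003]
force: [-0.3, -0.3, -0.2]
finger_gap: 1.002
```

```bash
python3 tr.py pics/t4.png
```

```text
3.85 [ 0.5038 -0.3043 -0.0094] ydeg 83.94 [-0.34 -0.27 -0.25]
amber blob x,y,w,h,area [426 227  31  30 497] c [438.1 239.3]
amber blob x,y,w,h,area [414 233  13  29 128] c [418.1 248.2]
```

{"fn": "send_rows", "kwargs": {"commands": [{"delta_pos":[0,0.3,0],"yaw":0},{"delta_pos":[0,0.3,0],"yaw":0},{"delta_pos":[0,0,0],"yaw":0}]}}

```text
t: 4.28
tcp_pos: [0.5047, -0.3005, -0.0089]
tool_rot: [0.053, 0.999, -0.006, 0.005]
force: [-1.0, -1.8, -1.1]
finger_gap: 0.999
```

```bash
python3 tr.py pics/t5.png
```

```text
4.28 [ 0.5047 -0.3005 -0.0089] ydeg 83.94 [-1.04 -1.85 -1.07]
amber blob x,y,w,h,area [425 227  28  28 362] c [435.8 238.1]
amber blob x,y,w,h,area [413 233  12  27 117] c [417.4 247. ]
```

First contact is at about 104 mm from the tool axis with roughly 2 N. Base and shoulder both shifted about 1 px, so the bottle appears to slide.

{"fn": "send_rows", "kwargs": {"commands": [{"delta_pos":[0,0.4,0],"yaw":0},{"delta_pos":[0,0.4,0],"yaw":0},{"delta_pos":[0,0.3,0],"yaw":0}]}}

```text
t: 4.7
tcp_pos: [0.5064, -0.2919, -0.0079]
tool_rot: [0.054, 0.999, -0.008, 0.007]
force: [-0.8, -5.0, 2.8]
finger_gap: 0.996
```

```bash
python3 tr.py pics/t6.png
```

```text
4.7 [ 0.5064 -0.2919 -0.0079] ydeg 83.86 [-0.83 -5.01  2.76]
amber blob x,y,w,h,area [419 226  23  24 215] c [428.1 235.7]
amber blob x,y,w,h,area [409 233  10  25  82] c [412.5 245.9]
```

Run:
```python
from h import *
C=lambda z:np.c_[.03*np.cos(A),.03*np.sin(A),0*A+z]
def cols(y,t,x=.517):
    o=[]
    for z in(0,.18):
        P=C(z); # tilt about front bottom edge (x axis), forward (+y)
        Y=P[:,1]-.03;Z=P[:,2]
        o.append(proj('top',np.c_[x+P[:,0],y+.03+Y*np.cos(t)+Z*np.sin(t),-Y*np.sin(t)+Z*np.cos(t)])[:,0].min())
    return np.round(o,1)
for y in(-.1985,-.195,-.190,-.185):print(y,[cols(y,np.radians(t)).tolist() for t in(0,2,4,6)])
```

```text
-0.1985 [[413.1, 429.9], [413.1, 426.0], [413.1, 422.2], [413.1, 418.4]]
-0.195 [[411.4, 427.7], [411.4, 423.9], [411.4, 420.1], [411.4, 416.2]]
-0.19 [[408.9, 424.7], [408.9, 420.9], [408.9, 417.1], [408.9, 413.2]]
-0.185 [[406.5, 421.7], [406.5, 417.9], [406.5, 414.0], [406.5, 410.2]]
```

{"fn": "send_rows", "kwargs": {"commands": [{"delta_pos":[0,0.4,-0.03],"yaw":0},{"delta_pos":[0,0.4,-0.03],"yaw":0},{"delta_pos":[0,0.4,-0.03],"yaw":0},{"delta_pos":[0,0.4,-0.03],"yaw":0},{"delta_pos":[0,0.4,-0.03],"yaw":0},{"delta_pos":[0,0.4,-0.03],"yaw":0}]}}

```text
t: 5.5
tcp_pos: [0.5075, -0.2674, -0.0088]
tool_rot: [0.054, 0.998, -0.009, 0.008]
force: [0.3, -6.1, 4.9]
finger_gap: 1.001
```

```bash
cat > tr.py <<'E'
# subpixel edges of bottle in top view along the row band: ground->amber (base), label->amber (above label)
from h import *
import cv2,sys
s=manip.sense();x,y=s['tool_rot'][:2]
print(round(s['t'],2),s['tcp_pos'].round(4),'ydeg',round(np.degrees(2*np.arctan2(y,x))-90,2),s['force'].round(2))
def meas(a):
    h=cv2.cvtColor(a,cv2.COLOR_BGR2HSV);m=((h[...,1]>150)&(h[...,0]<20)).astype(np.uint8)
    m[:190]=0;m[:,:252]=0
    n,l,st,c=cv2.connectedComponentsWithStats(m)
    b=sorted([i for i in range(1,n) if st[i,4]>20],key=lambda i:st[i,0])[:2]
    out=[]
    for i in b:
        pts=np.argwhere(l==i);L=np.array([pts[pts[:,0]==r,1].min() for r in np.unique(pts[:,0])]);R=np.unique(pts[:,0])
        k=L<L.min()+7;p=np.polyfit(R[k],L[k],2);v=-p[1]/2/p[0];out+=[np.polyval(p,v),v]
    return np.round(out,1)
r=manip.snapshot('top');cv2.imwrite(sys.argv[1],r)
for f in sys.argv[2:]:print(f,meas(cv2.imread(f)))
u=meas(r);print('base u,v / shoulder u,v',u)
q=least_squares(lambda q:[proj('top',circ(q,.03,0))[:,0].min()-u[0]+.5,proj('top',[q[0],q[1]+.03,0])[0,1]-u[1]],[.52,0]).x
sh=proj('top',circ(q,.03,.155))[:,0].min()
print('bottle',q.round(4),'shoulder resid px (neg = fwd tilt, ~2px/deg)',(u[2]-sh).round(1),'dist',(q-s['tcp_pos'][:2]).round(4))
E
python3 tr.py pics/t7.png pics/top1.png pics/t3.png pics/t6.png
```

```text
5.5 [ 0.5075 -0.2674 -0.0088] ydeg 83.86 [ 0.35 -6.14  4.94]
pics/top1.png [413.8 246.8 425.7 244.8]
pics/t3.png [413.6 246.9 425.8 244.9]
pics/t6.png [409.4 246.  419.6 244. ]
base u,v / shoulder u,v []Traceback (most recent call last):
  File "tr.py", line 19, in <module>
    q=least_squares(lambda q:[proj('top',circ(q,.03,0))[:,0].min()-u[0]+.5,proj('top',[q[0],q[1]+.03,0])[0,1]-u[1]],[.52,0]).x
      ~~~~~~~~~~~~~^^^^^^^^^^^^^^^^^^^^^^^^^^^^^^^^^^^^^^^^^^^^^^^^^^^^^^^^^^^^^^^^^^^^^^^^^^^^^^^^^^^^^^^^^^^^^^^^^^^^^^^^^
    return func(*args, **kwargs)
    vector_fun = VectorFunction(
        fun_wrapped,
    ...<6 lines>...
        workers=workers
    )
    self._update_fun()
    ~~~~~~~~~~~~~~~~^^
    self.f = self.fun_wrapped(xp_copy(self.x))
             ~~~~~~~~~~~~~~~~^^^^^^^^^^^^^^^^^
    return np.atleast_1d(self.fun(x))
                         ~~~~~~~~^^^
    return self.f(x, *self.args, **self.kwargs)
           ~~~~~~^^^^^^^^^^^^^^^^^^^^^^^^^^^^^^
  File "tr.py", line 19, in <lambda>
    q=least_squares(lambda q:[proj('top',circ(q,.03,0))[:,0].min()-u[0]+.5,proj('top',[q[0],q[1]+.03,0])[0,1]-u[1]],[.52,0]).x
                                                                   ~^^^
IndexError: index 0 is out of bounds for axis 0 with size 0
```

Run:
```python
from h import *
import cv2
t=cv2.imread('pics/t7.png')
o=np.vstack([t,manip.snapshot('side')])
cv2.imwrite('pics/both3.png',np.clip(cv2.resize(o,None,fx=.75,fy=.75,interpolation=cv2.INTER_AREA)*1.6,0,255).astype(np.uint8))
```

```text
(no output)
```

View pics/both3.png

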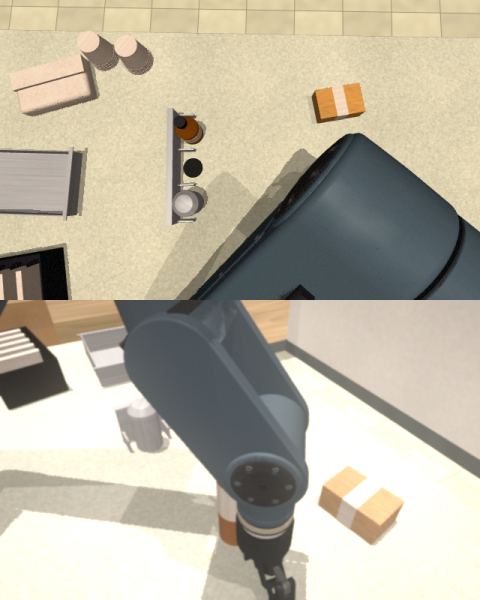

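The arm now hides the bottle from the top camera. The side view shows it standing at about (228,500), still upright looking. I'll measure its left edge against an upright model.

```bash
cat > sd.py <<'E'
# side view: left silhouette edge of the bottle, fit y and forward tilt (x assumed on the tool line)
from h import *
import cv2,sys
s=manip.sense();x,y=s['tool_rot'][:2];yd=2*np.arctan2(y,x)-np.pi/2
print(round(s['t'],2),s['tcp_pos'].round(4),'ydeg',round(np.degrees(yd),2),s['force'].round(2))
a=manip.snapshot('side');cv2.imwrite(sys.argv[1],a);g=cv2.GaussianBlur(a,(3,3),0).astype(float)
d=np.array([np.cos(yd),np.sin(yd)])
def sil(q,t,z):
    P=circ([0,0],.03,z);Q=P@np.array([d[0],d[1],0])-.03;S=P@np.array([-d[1],d[0],0])
    F=.03+Q*np.cos(t)+z*np.sin(t);Z=-Q*np.sin(t)+z*np.cos(t)
    return proj('side',np.c_[q[0]+F*d[0]-S*d[1],q[1]+F*d[1]+S*d[0],Z])
def edge(q,t,rows):
    E=[]
    for z in np.linspace(0,.17,18):
        p=sil(q,t,z);E.append(p[p[:,0].argmin()])
    E=np.array(E);o=E[:,1].argsort();return np.interp(rows,E[o,1],E[o,0])
D=float(sys.argv[2]) if len(sys.argv)>2 else .103
q0=s['tcp_pos'][:2]+D*d
lo=sil(q0,0,.0);r1=int(lo[lo[:,0].argmin(),1])-6;hi=sil(q0,0,.15);r0=int(hi[hi[:,0].argmin(),1])
rows=np.arange(max(r0,3),min(r1,396),3);pred=edge(q0,0,rows);obs=[]
for r,c in zip(rows,pred):
    c0=int(c)-18;seg=g[r,c0:c0+36];k=np.abs(np.diff(seg,axis=0)).sum(1);obs.append(c0+k.argmax()+.5 if k.max()>12 else np.nan)
obs=np.array(obs);ok=np.isfinite(obs);ok&=np.abs(obs-pred-np.nanmedian(obs-pred))<6
R=least_squares(lambda p:edge(q0+p[0]*d,p[1],rows[ok])-obs[ok],[0,0],loss='soft_l1')
print('n',ok.sum(),'along shift mm',(R.x[0]*1e3).round(1),'tilt deg',np.degrees(R.x[1]).round(2),'rms',np.sqrt(np.mean((edge(q0+R.x[0]*d,R.x[1],rows[ok])-obs[ok])**2)).round(2),'bottle if on line',(q0+R.x[0]*d).round(4))
print(list(zip(rows[::3],(obs-pred)[::3].round(1))))
E
python3 sd.py pics/s7.png
```

```text
5.6 [ 0.5074 -0.2668 -0.0089] ydeg 83.87 [ 0.31 -4.25  1.79]
n 19 along shift mm 1.4 tilt deg 2.42 rms 1.85 bottle if on line [ 0.5186 -0.163 ]
[(np.int64(231), np.float64(-9.0)), (np.int64(240), np.float64(-1.5)), (np.int64(249), np.float64(-1.0)), (np.int64(258), np.float64(-1.5)), (np.int64(267), np.float64(nan)), (np.int64(276), np.float64(nan)), (np.int64(285), np.float64(2.0)), (np.int64(294), np.float64(-0.5))]
```

The tilt is small, roughly 0.6 to 2°, and mostly measurement noise. Estimated sliding friction is about 0.6. I'll keep the slight downward bias, which loads the bottle's rear, and push in short bursts with side-view checks.

{"fn": "send_rows", "kwargs": {"commands": [{"delta_pos":[0.03,0.35,-0.03],"yaw":0},{"delta_pos":[0.03,0.35,-0.03],"yaw":0},{"delta_pos":[0.03,0.35,-0.03],"yaw":0},{"delta_pos":[0.03,0.35,-0.03],"yaw":0},{"delta_pos":[0.03,0.35,-0.03],"yaw":0},{"delta_pos":[0.03,0.35,-0.03],"yaw":0}]}}

```text
t: 6.4
tcp_pos: [0.5108, -0.2487, -0.0092]
tool_rot: [0.054, 0.998, -0.011, 0.01]
force: [-0.6, -6.1, 3.1]
finger_gap: 1.003
```

```bash
python3 sd.py pics/s8.png
```

```text
6.4 [ 0.5108 -0.2487 -0.0092] ydeg 83.83 [-0.59 -6.13  3.11]
n 21 along shift mm 8.7 tilt deg 0.37 rms 1.18 bottle if on line [ 0.5228 -0.1377]
[(np.int64(221), np.float64(-5.8)), (np.int64(230), np.float64(-1.4)), (np.int64(239), np.float64(-1.9)), (np.int64(248), np.float64(-2.5)), (np.int64(257), np.float64(-2.0)), (np.int64(266), np.float64(nan)), (np.int64(275), np.float64(0.8)), (np.int64(284), np.float64(-1.8))]
```

The bottle is upright and sliding. Each row adds a tiny tool tilt drift under load, so I'll use fewer, larger rows.

{"fn": "send_rows", "kwargs": {"commands": [{"delta_pos":[0.05,0.5,-0.03],"yaw":0},{"delta_pos":[0.06,0.8,-0.03],"yaw":0},{"delta_pos":[0.06,0.8,-0.03],"yaw":0},{"delta_pos":[0.06,0.8,-0.03],"yaw":0},{"delta_pos":[0.06,0.8,-0.03],"yaw":0},{"delta_pos":[0.05,0.5,-0.03],"yaw":0}]}}

```text
t: 7.2
tcp_pos: [0.5145, -0.2074, -0.0103]
tool_rot: [0.054, 0.998, -0.012, 0.011]
force: [-0.9, -4.7, 3.6]
finger_gap: 0.997
```

```bash
python3 sd.py pics/s9.png
```

```text
7.2 [ 0.5145 -0.2074 -0.0103] ydeg 83.78 [-0.93 -4.69  3.62]
n 18 along shift mm 12.9 tilt deg -1.24 rms 0.4 bottle if on line [ 0.5271 -0.0922]
[(np.int64(199), np.float64(-1.9)), (np.int64(208), np.float64(-1.6)), (np.int64(217), np.float64(-2.4)), (np.int64(226), np.float64(-2.1)), (np.int64(235), np.float64(-2.9)), (np.int64(244), np.float64(16.4)), (np.int64(253), np.float64(15.6)), (np.int64(262), np.float64(-2.1))]
```

{"fn": "send_rows", "kwargs": {"commands": [{"delta_pos":[0.05,0.5,-0.01],"yaw":0},{"delta_pos":[0.08,0.9,-0.02],"yaw":0},{"delta_pos":[0.08,0.9,-0.02],"yaw":0},{"delta_pos":[0.08,0.9,-0.02],"yaw":0},{"delta_pos":[0.08,0.9,-0.02],"yaw":0},{"delta_pos":[0.08,0.9,-0.02],"yaw":0},{"delta_pos":[0.08,0.9,-0.02],"yaw":0},{"delta_pos":[0.08,0.9,-0.02],"yaw":0},{"delta_pos":[0.05,0.5,-0.02],"yaw":0}]}}

```text
t: 8.38
tcp_pos: [0.5199, -0.1342, -0.012]
tool_rot: [0.055, 0.998, -0.012, 0.01]
force: [-0.6, -7.5, 5.4]
finger_gap: 0.998
```

```bash
python3 sd.py pics/s10.png
python3 - <<'E'
import cv2,numpy as np
from h import *
a=cv2.imread('pics/s10.png');t=manip.snapshot('top');cv2.imwrite('pics/t10.png',t)
o=np.vstack([t,a]);cv2.imwrite('pics/both4.png',np.clip(cv2.resize(o,None,fx=.75,fy=.75,interpolation=cv2.INTER_AREA)*1.6,0,255).astype(np.uint8))
E
```

```text
8.38 [ 0.5199 -0.1342 -0.012 ] ydeg 83.72 [-0.62 -7.45  5.38]
n 15 along shift mm 11.3 tilt deg 0.56 rms 0.27 bottle if on line [ 0.5324 -0.0206]
[(np.int64(167), np.float64(-10.8)), (np.int64(176), np.float64(-17.8)), (np.int64(185), np.float64(-1.8)), (np.int64(194), np.float64(-1.8)), (np.int64(203), np.float64(-1.8)), (np.int64(212), np.float64(10.1)), (np.int64(221), np.float64(-1.9)), (np.int64(230), np.float64(-1.9))]
```

View pics/both4.png

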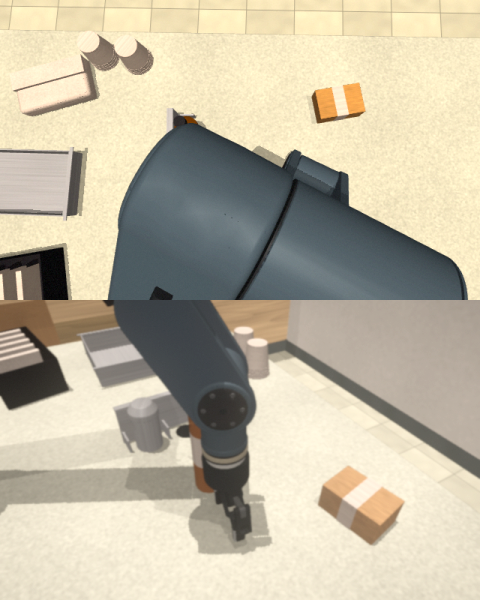

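The side view shows the bottle upright at about (202,470), mid-way to the bay, with its base still visible. I'll fit its x and y from the side-view base outline.

```bash
cat > bs.py <<'E'
from h import *
import cv2,sys
a=cv2.imread(sys.argv[1]);x0,y0=map(float,sys.argv[2:4])
h=cv2.cvtColor(a,cv2.COLOR_BGR2HSV)
p=proj('side',circ([x0,y0],.03,0));u0,v0=p.min(0)-15;u1,v1=p.max(0)+12
m=((h[...,1]>75)&((h[...,0]<16)|(h[...,0]>170))).astype(np.uint8);k=np.zeros_like(m);k[int(v0):int(v1),int(u0):int(u1)]=1;m*=k
# lowest amber pixel per column -> lower base outline
cols=[c for c in range(int(u0),int(u1)) if m[:,c].sum()>4];L=np.array([(c,np.flatnonzero(m[:,c]).max()+.5) for c in cols],float)
print(L[::3].tolist())
def f(q):
    p=proj('side',circ(q,.03,0));c=p.mean(0);lo=p[p[:,1]>c[1]];o=lo[:,0].argsort()
    s=L[(L[:,0]>lo[:,0].min()+1)&(L[:,0]<lo[:,0].max()-1)]
    r=np.zeros(len(L));r[:len(s)]=np.interp(s[:,0],lo[o,0],lo[o,1])-s[:,1]
    return np.r_[r,p[:,0].min()-L[:,0].min()]
R=least_squares(f,[x0,y0],loss='soft_l1',diff_step=1e-3);print('bottle',R.x.round(4),'rms',np.sqrt(np.mean(R.fun**2)).round(2))
E
python3 bs.py pics/side1.png .516 -.198;python3 bs.py pics/s10.png .531 -.031
```

```text
[[303.0, 331.5], [306.0, 338.5], [309.0, 342.5], [312.0, 344.5], [315.0, 346.5], [318.0, 347.5], [321.0, 348.5], [324.0, 348.5], [327.0, 348.5], [330.0, 348.5], [333.0, 347.5], [336.0, 346.5], [339.0, 344.5], [342.0, 342.5], [345.0, 337.5], [348.0, 318.5]]
bottle [ 0.5159 -0.1967] rms 0.79
[[259.0, 231.5], [262.0, 248.5], [265.0, 252.5], [268.0, 254.5], [271.0, 255.5], [274.0, 256.5], [277.0, 256.5], [280.0, 256.5], [283.0, 256.5]]
bottle [ 0.5292 -0.0299] rms 0.38
```

{"fn": "send_rows", "kwargs": {"commands": [{"delta_pos":[0.08,0.5,0],"yaw":0},{"delta_pos":[0.15,1.0,-0.01],"yaw":0},{"delta_pos":[0.15,1.0,-0.01],"yaw":0},{"delta_pos":[0.15,1.0,-0.01],"yaw":0},{"delta_pos":[0.15,1.0,-0.01],"yaw":0},{"delta_pos":[0.15,1.0,-0.01],"yaw":0},{"delta_pos":[0.15,1.0,-0.01],"yaw":0},{"delta_pos":[0.15,1.0,-0.01],"yaw":0},{"delta_pos":[0.15,1.0,0],"yaw":0},{"delta_pos":[0.08,0.5,0],"yaw":0}]}}

```text
t: 9.72
tcp_pos: [0.531, -0.0471, -0.0119]
tool_rot: [0.055, 0.998, -0.013, 0.007]
force: [-0.6, -6.3, 4.3]
finger_gap: 1.005
```

```bash
python3 sd.py pics/s11.png; python3 bs.py pics/s11.png .541 .06
```

```text
9.72 [ 0.531  -0.0471 -0.0119] ydeg 83.74 [-0.59 -6.32  4.26]
n 13 along shift mm 13.9 tilt deg -0.76 rms 2.08 bottle if on line [0.5438 0.0692]
[(np.int64(134), np.float64(-1.7)), (np.int64(143), np.float64(-0.9)), (np.int64(152), np.float64(8.9)), (np.int64(161), np.float64(8.7)), (np.int64(170), np.float64(-5.5)), (np.int64(179), np.float64(-7.7)), (np.int64(188), np.float64(-0.9)), (np.int64(197), np.float64(-1.2))]
[[244.0, 191.5], [247.0, 212.5], [250.0, 215.5], [253.0, 217.5], [256.0, 218.5], [259.0, 219.5], [262.0, 219.5], [265.0, 219.5]]
bottle [0.5407 0.0567] rms 0.5
```

{"fn": "send_rows", "kwargs": {"commands": [{"delta_pos":[0.07,0.5,0],"yaw":0},{"delta_pos":[0.12,0.9,-0.01],"yaw":0},{"delta_pos":[0.12,0.9,-0.01],"yaw":0},{"delta_pos":[0.12,0.9,-0.01],"yaw":0},{"delta_pos":[0.12,0.9,-0.01],"yaw":0},{"delta_pos":[0.12,0.9,-0.01],"yaw":0},{"delta_pos":[0.12,0.9,-0.01],"yaw":0},{"delta_pos":[0.12,0.9,-0.01],"yaw":0},{"delta_pos":[0.06,0.5,0],"yaw":0}]}}

```text
t: 10.9
tcp_pos: [0.5368, 0.022, -0.0117]
tool_rot: [0.055, 0.998, -0.016, 0.002]
force: [0.1, -6.2, 4.9]
finger_gap: 1.002
```

```bash
python3 sd.py pics/s12.png; python3 bs.py pics/s12.png .549 .131
python3 - <<'E'
import cv2,numpy as np
from h import *
a=cv2.imread('pics/s12.png');t=manip.snapshot('top')
o=np.vstack([cv2.resize(t,None,fx=.5,fy=.5,interpolation=cv2.INTER_AREA),cv2.resize(a[80:260,160:340],(320,320))])
cv2.imwrite('pics/both5.png',np.clip(o*1.5,0,255).astype(np.uint8))
E
```

```text
10.9 [ 0.5368  0.022  -0.0117] ydeg 83.75 [ 0.07 -6.23  4.89]
n 12 along shift mm -31.2 tilt deg -12.75 rms 1.11 bottle if on line [0.5446 0.0934]
[(np.int64(112), np.float64(-1.1)), (np.int64(121), np.float64(-0.4)), (np.int64(130), np.float64(11.2)), (np.int64(139), np.float64(6.9)), (np.int64(148), np.float64(6.5)), (np.int64(157), np.float64(6.2)), (np.int64(166), np.float64(-1.2)), (np.int64(175), np.float64(-0.6))]
[[232.0, 167.5], [235.0, 186.5], [238.0, 190.5], [241.0, 192.5], [244.0, 193.5], [247.0, 194.5], [250.0, 194.5], [253.0, 194.5]]
bottle [0.547  0.1258] rms 0.63
```

View pics/both5.png

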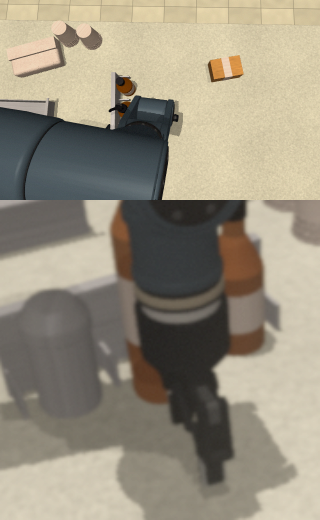

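The bottle is upright, entering the middle bay at about (.547,.126). The shaker at crop (60,355) and the short bottle at (240,290) look undisturbed. About 33 mm remain.

{"fn": "send_rows", "kwargs": {"commands": [{"delta_pos":[0.08,0.6,0],"yaw":0},{"delta_pos":[0.1,0.7,-0.01],"yaw":0},{"delta_pos":[0.1,0.7,-0.01],"yaw":0},{"delta_pos":[0.07,0.5,-0.01],"yaw":0},{"delta_pos":[0.05,0.3,0],"yaw":0}]}}

```text
t: 11.62
tcp_pos: [0.5383, 0.0468, -0.0115]
tool_rot: [0.055, 0.998, -0.017, -0.001]
force: [0.3, -6.3, 5.2]
finger_gap: 0.997
```

```bash
python3 sd.py pics/s13.png |head -1; python3 bs.py pics/s13.png .55 .15
```

```text
11.62 [ 0.5383  0.0468 -0.0115] ydeg 83.74 [ 0.26 -6.29  5.19]
[[228.0, 159.5], [231.0, 178.5], [234.0, 182.5], [237.0, 184.5], [240.0, 185.5], [243.0, 186.5], [246.0, 186.5], [249.0, 185.5]]
bottle [0.5492 0.1506] rms 0.71
```

{"fn": "send_rows", "kwargs": {"commands": [{"delta_pos":[0.04,0.35,0],"yaw":0},{"delta_pos":[0.04,0.3,0],"yaw":0},{"delta_pos":[0.0,0.25,0],"yaw":0}]}}

```text
t: 12.05
tcp_pos: [0.5379, 0.0538, -0.0114]
tool_rot: [0.055, 0.998, -0.018, -0.002]
force: [0.8, -5.7, 5.5]
finger_gap: 0.999
```

```bash
python3 sd.py pics/s14.png |head -1; python3 bs.py pics/s14.png .55 .156|tail -1
```

```text
12.05 [ 0.5379  0.0538 -0.0114] ydeg 83.71 [ 0.81 -5.75  5.5 ]
bottle [0.5486 0.1592] rms 0.55
```

{"fn": "send_rows", "kwargs": {"commands": [{"delta_pos":[0.0,0.25,0],"yaw":0},{"delta_pos":[0.0,0.2,0],"yaw":0}]}}

```text
t: 12.35
tcp_pos: [0.5377, 0.0547, -0.0112]
tool_rot: [0.054, 0.998, -0.02, -0.003]
force: [0.5, -15.5, 4.6]
finger_gap: 1.0
```

The force jumped to 15.5 N, so the bottle is on the back board. I'll back straight off and rise clear.

{"fn": "send_rows", "kwargs": {"commands": [{"delta_pos":[0,-0.3,0],"yaw":0},{"delta_pos":[0,-0.6,0],"yaw":0},{"delta_pos":[0,-2,0.1],"yaw":0},{"delta_pos":[0,-4,0.3],"yaw":0},{"delta_pos":[0,-5,1],"yaw":0},{"delta_pos":[0,-5,2],"yaw":0},{"delta_pos":[0,-5,3],"yaw":0},{"delta_pos":[0,-5,3],"yaw":0},{"delta_pos":[0,-5,2],"yaw":0},{"delta_pos":[0,-5,0],"yaw":0}]}}

```text
t: 13.6
tcp_pos: [0.5256, -0.3154, 0.0992]
tool_rot: [0.049, 0.999, -0.014, -0.016]
force: [1.2, 0.8, -0.2]
finger_gap: 0.997
```

{"fn": "send_rows", "kwargs": {"commands": [{"delta_pos":[-1,-5,0],"yaw":0},{"delta_pos":[-1,-5,0],"yaw":0},{"delta_pos":[-2,-5,0],"yaw":0},{"delta_pos":[-2,-5,0],"yaw":0},{"delta_pos":[-2,-5,0],"yaw":0},{"delta_pos":[0,0,0],"yaw":0}]}}

```text
t: 14.35
tcp_pos: [0.4374, -0.5716, 0.092]
tool_rot: [0.049, 0.999, -0.008, -0.02]
force: [0.5, 0.3, -0.4]
finger_gap: 0.998
```

```bash
python3 - <<'E'
from h import *
import cv2
s=manip.sense();print(s['t'],s['tcp_pos'],s['force'])
t=manip.snapshot('top');a=manip.snapshot('side');cv2.imwrite('pics/tf.png',t);cv2.imwrite('pics/sf.png',a)
L=cv2.resize(t[135:310,200:330],None,fx=3,fy=3,interpolation=cv2.INTER_CUBIC);R=cv2.resize(a[60:235,140:325],None,fx=2.1,fy=3,interpolation=cv2.INTER_CUBIC)
cv2.imwrite('pics/fin.png',np.clip(np.hstack([L,R])*1.6,0,255).astype(np.uint8))
E
python3 bs.py pics/sf.png .55 .158|tail -1
```

```text
14.35 [ 0.43744741 -0.57162078  0.09201862] [ 0.51371483  0.30402283 -0.41080824]
bottle [0.5508 0.1607] rms 0.59
```

View pics/fin.png

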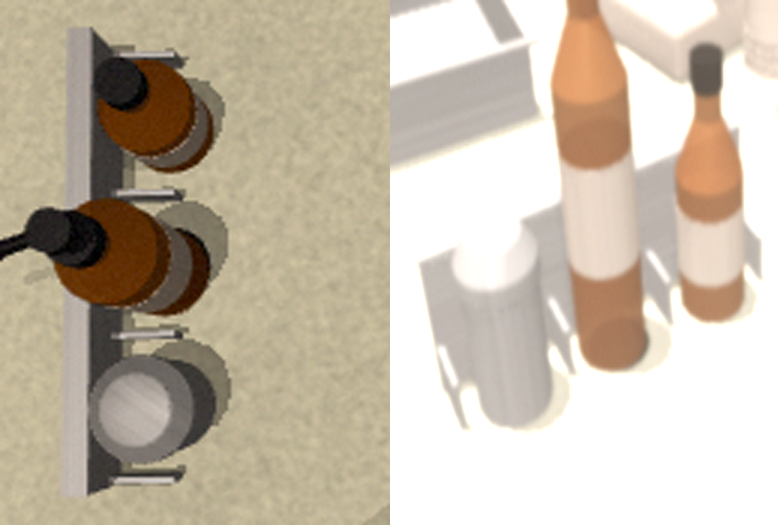

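The bottle stands in the middle bay: top crop base right edge at about (210,268), side base at (613,367). Both neighbours are in place. I'll run a final numeric check of gap, tilt and bystander movement.

Run:
```python
from h import *
import cv2
m=np.array([.55207,.1545]);e=np.array([-.0473,.9989]);l=np.array([-e[1],e[0]])
q=least_squares(lambda q:[proj('top',circ(q,.03,0))[:,0].max()-270,proj('top',[q[0],q[1]-.03,0])[0,1]-224.5],[.55,.15]).x
for n,b in(('top',q),('side',np.array([.5508,.1607]))):print(n,b.round(4),'station x',((b-m)@e-.004).round(4),'lat',((b-m)@l).round(4))
# tilt: pump-top centre (z=.295), top px; for upright axis
print('pump top obs',(200+50/3,135+229/3),'pred upright',proj('top',[*q,.295]))
z=.1;P=np.vstack([proj('side',circ(q,.03,z))[:,0] for z in(.01,.06,.12,.175)])
print('side edges pred L/R z=.01,.06,.12,.175',np.c_[P.min(1),P.max(1)].round(1).tolist(),[proj('side',[*q,z])[0,1].round(1) for z in(.01,.06,.12,.175)])
a,b=cv2.imread('pics/top1.png'),cv2.imread('pics/tf.png');c,d=cv2.imread('pics/side1.png'),cv2.imread('pics/sf.png')
for nm,(i,j),(x,y,w,h) in(('short',(a,b),(228,150,46,48)),('shaker',(a,b),(228,250,46,46)),('carton',(a,b),(412,105,80,64))):
    r=cv2.matchTemplate(j[y-10:y+h+10,x-10:x+w+10],i[y:y+h,x:x+w],cv2.TM_CCOEFF_NORMED);_,s,_,k=cv2.minMaxLoc(r);print(nm,'shift px',k[0]-10,k[1]-10,round(s,3))
print([np.abs(np.diff(cv2.GaussianBlur(d,(3,3),0)[r,195:265].astype(float),axis=0)).sum(1).argsort()[-4:]+195.5 for r in (110,130,160,172)])
```

```text
top [0.5516 0.158 ] station x -0.0005 lat 0.0003
side [0.5508 0.1607] station x 0.0023 lat 0.001
pump top obs (216.66666666666666, 211.33333333333331) pred upright [[216.33838847 208.94333743]]
side edges pred L/R z=.01,.06,.12,.175 [[230.1, 262.9], [226.6, 260.7], [222.0, 257.9], [217.3, 255.1]] [np.float64(169.1), np.float64(146.6), np.float64(117.2), np.float64(87.4)]
short shift px 0 0 0.998
shaker shift px 0 0 0.998
carton shift px 0 0 0.998
[array([254.5, 218.5, 255.5, 219.5]), array([221.5, 222.5, 210.5, 211.5]), array([214.5, 261.5, 259.5, 260.5]), array([263.5, 262.5, 228.5, 229.5])]
```

All checks agree: the bottle is upright, touching the board and near the mark, with no bystander shift. Handing in.

```bash
python3 -c "
from station import manip
print(manip.sign_off())"
```

```text
the job is handed in; nothing more can be done
None
```

The tall bottle now stands in the empty middle bay, against the back board and within about 6 mm of the mark. I pushed it there with the back of one fully open finger, in short checked bursts. The last push met the board at 15.5 N; I then backed the arm well clear and handed in at about 14.5 s of the 64 s. The sign-off reports no verdict.

| Check | Result |
|---|---|
| Position along the bay (station x) | -0.5 mm from the top view, +2.3 mm from the side view (physically 0 when touching; limit -6 mm) |
| Offset across the bay from the mark | about 1 mm or less |
| Pump top against the upright prediction | within about 2.5 px (under 1° of tilt) |
| Short bottle, shaker and carton | 0 px of shift in the top view |

- **Disagreement between cameras:** the two views differ by about 3 mm in depth, close to the stated calibration accuracy.
- **Tilt readings during the push:** the side-edge tilt fit was unreliable, and once gave a false -12.75° where the label lacked contrast. I judged uprightness from its clean edge rows and the pictures instead.
- **Contact height:** from the gripper shape, the finger's knuckle probably touched the bottle about 55 mm up, above the 40 mm advised. A slight downward bias during the push pressed on the bottle's rear, and I saw no tilt beyond about 2°.

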